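Open the label printer to change its roll

ROBOT

A 7-joint arm with a two-finger parallel gripper is mounted at the origin on the work surface. World frame = base frame: x ahead of the robot, y to its left, z up, the work surface at z = 0. Lengths are in m, angles in rad, forces in N, time in s.
With the tool pointing down it reaches from about 0.375 to 0.925 m from the base axis. Payload 3.1 kg.
Tool frame: the origin (TCP) lies on the mounting face of the last link; the fingertips stand 173 mm ahead of it and the grasp point (between the pads) lies 155 mm ahead of it; z points along the fingers, y is the direction in which the jaws open and shut (so a half turn about z gives the same grasp; the last joint's range is limited). The gripper opens to 85 mm and grips with 20 to 120 N. Pads are 22 mm wide; open, the fingers measure 114 mm over their backs; the gripper's body (76 mm by 85 mm) begins 54 mm behind the grasp point. The pads swing forward as they close: fully open they stand 13 mm farther back than shut.
Start: joints at [-1.4, 0.383, 0.044, 1.598, -0.018, 1.161, -0.05], TCP at [0.173, 0.627, 0.405] pointing down, gripper open.
Joint ranges: [-2.61, 2.61], [-0.41, 2.15], [-1.48, 1.57], [0, 2.5], [-1.57, 4.71], [0.05, 1.97], [-2.85, 2.85]. Speed limits (rad/s): [2.79, 2.79, 3.14, 3.14, 3.14, 3.14, 3.14].

INTERFACE

Orientations are given as a unit quaternion [w, x, y, z].
In Python, from plant import status, eyes, job_done gives the robot as it stands.
- The arm moves only by the tool apply_moves, never from a script. Its argument "rows" is a list of rows, each a list of 3 entries, a list of its own where there are three numbers: the shift along the tool's x, y, z in mm, then the turn, a rotation vector about the tool's x, y, z in degrees, then the finger opening in mm, from 0 to 85.4. In form: [[[tx, ty, tz], [rx, ry, rz], gripper], ...]. A call has 1 to 10 rows; each row shifts and turns the commanded pose from where the row before left it, along the tool's axes as they then stand; what a row does not reach is not made up. A row lasts 1/10 s, in which the tool goes at most 50 mm and 8.59 degrees, less where a joint would pass 70% of its speed; a pose out of reach is approached as far as the arm can. A call with a gripper value outside its range is refused whole. The fingers move at their own pace and stop on an object; "newtons" is the grip in N (left out, the last holds). Time passes only in rows, so rows that do not move let the fingers close. It gives the time, the measured TCP pose, the force and the opening at its end, in the units of the state.
- status.get_obs(): the state, without advancing time (a new reading comes with each control period).
- eyes.camera(name): name is "scene" or "top"; returns (picture, depth): 400x640x3 uint8, red, green, blue; 400x640 float32, m along the optical axis (not along the pixel's ray), 0 where there is no reading.
- eyes.camera_params(name): a dict with "fx", "fy", "cx", "cy" (pixels), "k1" (the pictures are not rectified: a ray, as slopes to the right and down, at radius r is drawn at 1 + k1 r^2 times it, then the intrinsics apply), "T" (4x4, takes a point from camera to world coordinates). Camera axes: x right, y up, looking along -z (the intrinsics and any distortion apply to the point x, -y, -z); pixel columns grow to the right and rows downward; lengths in m; the calibration is good to about 2 mm. A picture is of the moment at which its call begins. camera_params takes no time and is no camera call.
- job_done(): hands the job in, once; it reports no verdict.
The state is a dict: "time_s": time; "qpos": joint angles; "dq": joint speeds; "joint_torque": joint torques, N m; "tcp_pos": TCP position; "orientation": TCP orientation; "ft_force": force on the tool from outside, world axes, zero at the start; "moment": the same for the moment, N m; "gripper_width": opening from 0.0 (shut) to 1.0 (fully open).
Only numpy, scipy, OpenCV 4.12 (cv2) and the standard library are available. Lean on these libraries where they do the work, as an engineer would, in place of code of your own. Each camera call takes 0.05 s, during which the arm holds its last target.

TASK

The label printer on the bench has run out of labels. Press its blue release tab so that the dark cover springs up, then push the cover gently over until it rests fully open, and take the hand clear. Do not lift or shove the printer, and leave the things around it where they are.

Things in the scene. Friction and masses are not known exactly. Their poses are not given: they have to be found in the camera images.
- printer: off-white label printer, 228 mm long (its x), 150 wide (its y), 136 high when shut, 1.9 kg, loose on rubber feet. Origin: centre of its underside. Its front with the blue tab faces its -x, the hinge is at the back. Side walls end 80 mm above the bench with an empty roll bay between (empty core inside, below 80 mm). The front step is 28 mm deep, its top 60 mm above the bench or lower.
- tab_top (a point): centre of the top of the blue release tab: 76 mm above the bench, 102 mm in front of (-x) and 44 mm to the right of (-y) the printer's origin. The pad is 28 mm along x, 40 mm along y, level at rest; the shut cover's front edge is 18 mm behind this point, nothing stands in front of it. Moves with the tab.
- release_tab (a joint): tab angle, a rocker pivoted 28 mm behind the pad's centre: 0 at rest, grows as the pad is pressed down, stop at 0.26 rad (pad centre about 7 mm down). A spring returns it. The latch lets go at about 0.2 rad (5 to 6 mm down at the pad's centre, about 5 N); the stop is reached at 6 to 9 N.
- cover (a joint): cover angle: 0 shut and latched, grows as it opens, stop at 1.83 rad (fully open, leaning back past upright; stays there by its own weight). Once unlatched a spring lifts it to about 0.57 rad within a second and no further (less while the hand is in its way); from there it is free, weighs about 1 N at its front edge and, if let go before upright, sinks back to 0.57 rad.
- cover_edge (a point): middle of the dark grey cover's lower front edge, 182 mm from the hinge; moves with it. 82 mm above the bench when shut, 180 mm when sprung up (0.57 rad): fingers then fit under it from the front. The cover is a hollow shell, 146 mm wide, 53 mm deep, open below, clear window on top; a 12 mm rubber roller lies just inside this edge and a 6 mm finger lip outside.
- cover_hinge (a point): middle of the cover's hinge line, which runs along the printer's y, 98 mm behind the printer's origin (+x) and 82 mm above the bench.
- label_roll: bystander: fresh roll of green-white labels standing on end, 82 mm across, 58 mm high; origin at the centre of its underside.
- torch: bystander: yellow hand torch with black ends standing on its head, 60 mm across, 126 mm high; origin at the centre of its underside.
- parts_box: bystander: closed pale plastic box with a green label, 87 x 61 x 44 mm; origin at the centre of its underside.
- screwdriver: bystander: orange and black screwdriver lying on the bench in front of the printer, 190 mm long, 26 mm thick; origin under the blade end of its handle, 92 mm of handle towards its -x.

How it is judged:
On the way, in this order (a step that is already met when the one before it is completed fails the run):
1. the release tab is pressed while the cover is still down (value of joint release_tab above 0.1 rad and value of joint cover below 0.2 rad).
2. the cover has sprung up by itself on its spring, not levered by the hand (value of joint cover between 0.3 and 0.8 rad and contact force between the arm and cover below 2 N), for 0.1 s.
At the end, for the whole second after the job is handed in: the cover rests within 0.07 rad of its fully open stop (joint over 1.76 rad), still; the tab is back up (under 0.05 rad); the printer stands flat on the bench within 25 mm of where it was, and each thing beside it within 15 mm (value of joint cover above 1.76 rad and velocity of joint cover below 0.05 rad/s and value of joint release_tab below 0.05 rad and height (world z) of printer below 0.006 m and angle between printer's own z axis and vertical below 0.05 rad and linear speed of printer below 0.02 m/s and distance of printer from where it was at the start of the episode below 0.025 m and distance of each of label_roll, torch, parts_box, screwdriver from where it was at the start of the episode below 0.015 m); the robot touches nothing.
It fails at once if the printer is shoved more than 25 mm (distance of printer from where it was at the start of the episode above 0.025 m).
It fails at once if the printer is lifted or tipped (height (world z) of printer above 0.012 m or angle between printer's own z axis and vertical above 0.1 rad).
It fails at once if the hand pushes on the cover with more than 25 N (contact force between the arm and cover above 25 N).
It fails at once if a thing beside the printer is moved more than 15 mm or tipped (distance of any of label_roll, torch, parts_box, screwdriver from where it was at the start of the episode above 0.015 m or angle between torch's own z axis and vertical above 0.2 rad).
It also fails if it takes over 43 s, if anything falls off the work surface, if the arm or the gripper's body presses on something with over 40 N, if the wrist force passes 120 N, or if a joint passes its speed limit or range.

## Working session

There is one attempt and no reset: what is moved stays moved. The work goes in short steps, Python scripts to look and compute and a tool call to move; the robot and the scene stay as the last step left them, time stands still between calls to the robot, and variables do not carry over. Pictures are saved under pics/ and viewed, and the job is handed in when it is done.

Besides the shell and the picture viewer there is one more tool, called after "Request:" by a JSON object that holds its "name" and its "arguments", one argument or row to a line. apply_moves: Moves the arm, as the interface text tells. Its arguments: {"type":"object","properties":{"rows":{"type":"array","items":{"type":"array"}},"newtons":{"type":"number"}},"required":["rows"]}

```bash
ls; mkdir -p pics
cat > h.py <<'E'
import numpy as np, cv2, pickle
from plant import status, eyes, job_done
def snap(n):
    p,d=eyes.camera(n); c=eyes.camera_params(n)
    pickle.dump((p,d,c),open(f'{n}.pkl','wb')); return p,d,c
def load(n): return pickle.load(open(f'{n}.pkl','rb'))
def world(c,d,u,v,z=None):
    K=np.array([[c['fx'],0,c['cx']],[0,c['fy'],c['cy']],[0,0,1.]])
    r=cv2.undistortPoints(np.array([[[u,v]]],float),K,np.array([c['k1'],0,0,0.]))[0,0]
    T=np.array(c['T']); ray=np.array([r[0],-r[1],-1.])
    if z is None:
        s=d[int(round(v)),int(round(u))]
    else:
        s=(z-T[2,3])/(T[:3,:3]@ray)[2]
    return T[:3,:3]@(ray*s)+T[:3,3]
E
python3 - <<'E'
from h import *
for n in ('scene','top'):
    p,d,c=snap(n); cv2.imwrite(f'pics/{n}0.png',p[:,:,::-1]); print(n,{k:np.round(v,3).tolist() for k,v in c.items()})
print(status.get_obs())
E
```

```text
pics
scene {'fx': 493.163, 'fy': 493.163, 'cx': 324.319, 'cy': 203.094, 'k1': 0.016, 'T': [[-0.384, -0.651, 0.655, 1.289], [0.923, -0.284, 0.259, 0.318], [0.017, 0.704, 0.71, 0.903], [0.0, 0.0, 0.0, 1.0]]}
top {'fx': 437.265, 'fy': 437.265, 'cx': 307.728, 'cy': 207.396, 'k1': -0.041, 'T': [[-0.013, 0.99, -0.143, 0.414], [-1.0, -0.009, 0.027, 0.054], [0.026, 0.143, 0.989, 1.07], [0.0, 0.0, 0.0, 1.0]]}
{'time_s': 0.1, 'qpos': array([-1.39977024,  0.38379438,  0.04382157,  1.59942198, -0.01790017,
        1.16120296, -0.04989129]), 'dq': array([-0.00173839, -0.00207432,  0.00118966, -0.00260696,  0.00099205,
       -0.00141756,  0.00095844]), 'joint_torque': array([ 2.58016917e-03, -4.34726107e+01,  1.02916650e+00, -2.50450766e+01,
        1.08680944e-02,  5.48735043e-03, -9.92863050e-06]), 'tcp_pos': array([0.17249497, 0.62623879, 0.40338312]), 'orientation': array([-1.01639096e-04,  1.33957838e-01,  9.90986285e-01, -1.21299613e-03]), 'ft_force': array([ 0.16243795,  0.3766721 , -0.48960735]), 'moment': array([ 0.02692318,  0.01010721, -0.00374615]), 'gripper_width': 1.0023129966660604}
```

View pics/scene0.png

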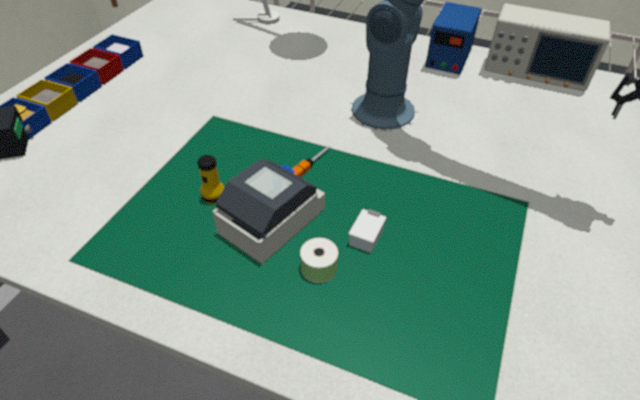

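View pics/top0.png

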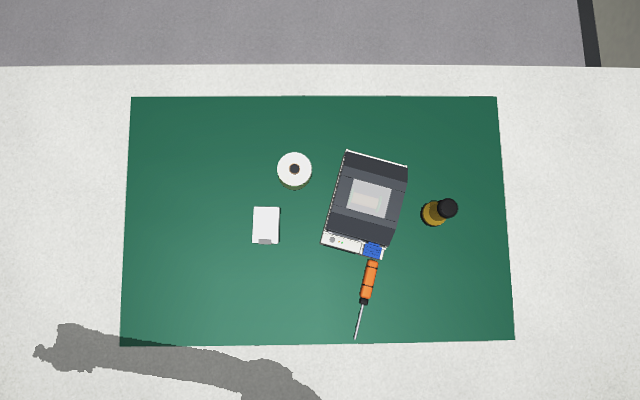

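The top view shows the printer at about (365,205) with its front facing the robot. The blue tab is at about (372,250), the screwdriver lies in front at (368,290), the torch is on the right at (440,212), and the roll and box are on the left. I'll enlarge it.

Run:
```python
from h import *
p,d,c=load('top'); x0,y0=310,140
q=cv2.resize(p[y0:y0+120,x0:x0+155],None,fx=5,fy=5,interpolation=cv2.INTER_CUBIC)
cv2.imwrite('pics/topc.png',q[:,:,::-1])
```

```text
(no output)
```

View pics/topc.png

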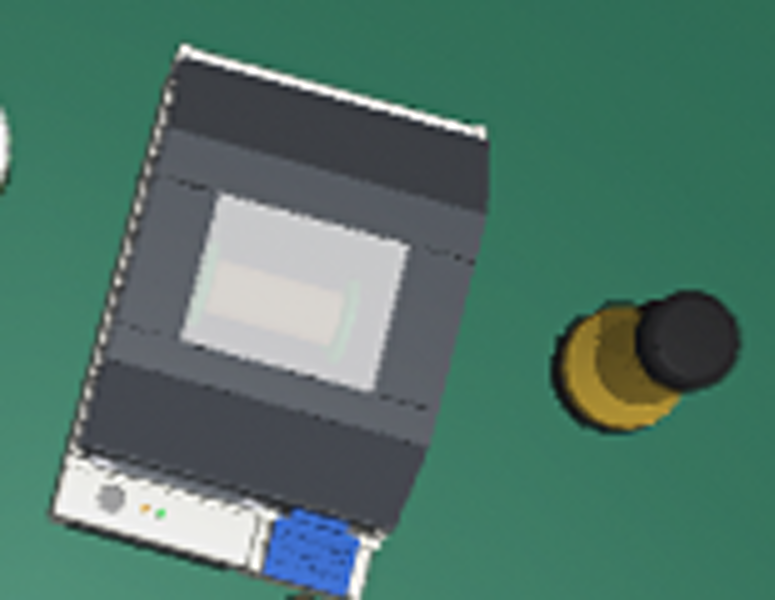

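Run:
```python
from h import *
p,d,c=load('top')
f=lambda a,b,z=None: world(c,d,310+(a+.5)/5-.5,140+(b+.5)/5-.5,z)
bl=f(182,47,.080);br=f(486,133,.080);fl=f(55,515,.060); lw=f(75,450,.08)
print('backL',bl,'backR',br,np.linalg.norm(bl-br)); print('FL',fl,'leftwall',lw)
e=bl-br; yaw=np.arctan2(e[1],e[0])-np.pi/2; print('yaw back',yaw)
e=bl-lw; print('yaw left',np.arctan2(e[1],e[0]))
P=p.astype(int); m=(P[...,2]>P[...,0]+60)&(P[...,2]>P[...,1]+50); m[:230]=0
v,u=np.nonzero(m); print(len(u),u.mean(),v.mean(),u.min(),u.max(),v.min(),v.max())
W=np.array([world(c,d,a,b) for a,b in zip(u,v)]); print(np.median(W,0),W.min(0),W.max(0))
w=W[W[:,2]>.07]; print(w.mean(0),len(w), cv2.minAreaRect((w[:,:2]*1000).astype(np.float32)))
# depth outline of all points z>0.12 (cover top) 
V,U=np.mgrid[140:262,310:480]; A=np.array([world(c,d,a,b) for a,b in zip(U.ravel(),V.ravel())])
k=(A[:,2]>.06)&(A[:,1]>-.24); 
print('printer pts',k.sum(),cv2.minAreaRect((A[k][:,:2]*1000).astype(np.float32)))
k=(A[:,2]>.125)&(A[:,1]>-.2);print('top',A[k].mean(0),A[k].max(0)); print(cv2.minAreaRect((A[k][:,:2]*1000).astype(np.float32)))
np.save('A.npy',A)
for n,(a,b) in dict(roll=(294,169),box=(266,223),boxbot=(265,241),sdh=(372,262),sdj=(364,300),sdtip=(355,339),torchtop=(447,208),torchb=(433,214)).items(): print(n,world(c,d,a,b))
```

```text
backL [ 0.69369852 -0.0648706   0.08      ] backR [ 0.65161062 -0.20649012  0.08      ] 0.14774125991458076
FL [ 0.47697342 -0.00264863  0.06      ] leftwall [ 0.50514012 -0.01114485  0.08      ]
yaw back -0.28887683155576704
yaw left -0.2775734804934316
232 372.01293103448273 249.98706896551724 363 381 242 258
[ 0.45766447 -0.11883803  0.07527655] [ 0.43943656 -0.14005213  0.06734707] [ 0.47633909 -0.09802198  0.08154248]
[ 0.45758987 -0.11864873  0.07531798] 227 ((458.4336242675781, -118.9156723022461), (38.46294403076172, 32.720848083496094), 73.62869262695312)
printer pts 6330 ((529.5585327148438, -87.44720458984375), (171.10520935058594, 322.4217529296875), 67.265380859375)
top [ 0.56789539 -0.1025091   0.15119089] [0.65106895 0.05376043 1.06953411]
((509.74652099609375, -77.58219909667969), (159.98919677734375, 283.0650939941406), 65.58493041992188)
roll [0.65177088 0.05722492 0.05811302]
box [0.52576218 0.12443068 0.04181128]
boxbot [0.48294886 0.12635594 0.04771645]
sdh [ 0.43144398 -0.12651304  0.0249073 ]
sdj [ 0.34271357 -0.1047096   0.02471054]
sdtip [ 0.24953817 -0.08447887 -0.00187625]
torchtop [ 0.54614434 -0.28116402  0.12199259]
torchb [ 0.53950403 -0.26529045  0.07077389]
```

The printer's yaw is about -16.2°, the tab is at (0.458, -0.119, 0.076), and the tool's y axis already lies along the printer's y. I'll close the fingers and move over to the front of the printer, staying high.

Request:
{"name": "apply_moves", "arguments": {
  "rows": [
    [[-20,-32,0],[0,0,0],0],
    [[-21,-32,0],[0,0,0],0],
    [[-21,-32,0],[0,0,0],0],
    [[-21,-32,0],[0,0,0],0],
    [[-21,-32,0],[0,0,0],0],
    [[-21,-32,0],[0,0,0],0],
    [[-20,-32,0],[0,0,0],0],
    [[-20,-32,0],[0,0,0],0],
    [[-20,-32,0],[0,0,0],0],
    [[-20,-32,0],[0,0,0],0]
  ],
  "newtons": 40
}}

```text
time_s: 1.1
tcp_pos: [0.2853, 0.2619, 0.4042]
orientation: [-0.0, 0.134, 0.991, -0.0]
ft_force: [-0.0, 0.2, 0.1]
gripper_width: -0.001
```

Request:
{"name": "apply_moves", "arguments": {
  "rows": [
    [[-20,-32,0],[0,0,0],0],
    [[-21,-32,0],[0,0,0],0],
    [[-21,-32,0],[0,0,0],0],
    [[-21,-32,0],[0,0,0],0],
    [[-21,-32,0],[0,0,0],0],
    [[-21,-32,0],[0,0,0],0],
    [[-21,-32,0],[0,0,0],0],
    [[-20,-32,0],[0,0,0],0],
    [[-20,-32,0],[0,0,0],0],
    [[-20,-32,0],[0,0,0],0]
  ]
}}

```text
time_s: 2.1
tcp_pos: [0.3986, -0.1012, 0.4044]
orientation: [-0.0, 0.134, 0.991, 0.0]
ft_force: [0.4, 0.8, -1.0]
gripper_width: -0.001
```

```bash
cat >> h.py <<'E'
from scipy.spatial.transform import Rotation as R
YAW=-0.283
PX=np.array([np.cos(YAW),np.sin(YAW),0]);PY=np.array([-np.sin(YAW),np.cos(YAW),0]);PZ=np.array([0,0,1.])
TAB=np.array([.458,-.119,.076]); ORG=np.r_[(TAB+.102*PX+.044*PY)[:2],0]
def show():
    o=status.get_obs(); w=o['orientation']; Rt=R.from_quat([w[1],w[2],w[3],w[0]])
    t=o['tcp_pos']; tip=t+Rt.apply([0,0,.173])
    pf=lambda a:np.round(1000*np.array([(a-ORG)@PX,(a-ORG)@PY,a[2]]),1)
    print('t',round(o['time_s'],2),'q',np.round(o['qpos'],3),'sum246',o['qpos'][[1,3,5]].sum().round(3))
    print('tcp',np.round(t,4),'tipworld',np.round(tip,4),'F',np.round(o['ft_force'],2),'w',round(o['gripper_width'],2))
    print('printer frame: tcp',pf(t),'tip',pf(tip)); M=Rt.as_matrix()
    print('tool axes in printer frame (rows x,y,z)\n',np.round(np.array([[M[:,i]@PX,M[:,i]@PY,M[2,i]] for i in range(3)]),3))
    return o,Rt
E
python3 -c "
from h import *
show()"
```

```text
t 2.1 q [-0.813 -0.209  0.889  2.167  0.18   1.114  1.287] sum246 3.072
tcp [ 0.3986 -0.1012  0.4044] tipworld [ 0.3986 -0.101   0.2314] F [ 0.42  0.78 -1.01] w -0.0
printer frame: tcp [-164.   -43.5  404.4] tip [-164.   -43.3  231.4]
tool axes in printer frame (rows x,y,z)
 [[-1.    -0.014  0.   ]
 [-0.014  1.     0.001]
 [-0.     0.001 -1.   ]]
```

Now I'll tilt here, high and clear, to see how far the arm can lean the fingers forward.

Request:
{"name": "apply_moves", "arguments": {
  "rows": [
    [[0,0,0],[0,-8,0],0],
    [[0,0,0],[0,-8,0],0],
    [[0,0,0],[0,-8,0],0],
    [[0,0,0],[0,-8,0],0],
    [[0,0,0],[0,0,0],0]
  ]
}}

```text
time_s: 2.6
tcp_pos: [0.3971, -0.0995, 0.4032]
orientation: [0.272, 0.129, 0.953, -0.037]
ft_force: [-0.4, -0.7, -0.4]
gripper_width: 0.001
```

```bash
python3 -c "
from h import *
show()"
```

```text
t 2.6 q [-0.604 -0.358  0.613  2.341  0.586  0.617  0.936] sum246 2.6
tcp [ 0.3971 -0.0995  0.4032] tipworld [ 0.4852 -0.1239  0.2563] F [-0.42 -0.68 -0.4 ] w 0.0
printer frame: tcp [-165.9  -42.3  403.2] tip [-74.5 -41.1 256.3]
tool axes in printer frame (rows x,y,z)
 [[-0.849 -0.013 -0.528]
 [-0.015  1.    -0.001]
 [ 0.528  0.007 -0.849]]
```

Request:
{"name": "apply_moves", "arguments": {
  "rows": [
    [[0,0,0],[0,8,0],0],
    [[0,0,0],[0,8,0],0],
    [[7,-1,35],[0,0,0],0],
    [[7,-1,35],[0,0,0],0],
    [[7,0,35],[0,0,0],0],
    [[6,0,33],[0,0,0],0],
    [[0,0,0],[0,0,0],0]
  ]
}}

```text
time_s: 3.3
tcp_pos: [0.4077, -0.1024, 0.2708]
orientation: [0.131, 0.132, 0.982, -0.019]
ft_force: [-0.4, -0.5, -0.8]
gripper_width: 0.001
```

```bash
python3 -c "
from h import *
show()
p,d,c=snap('top')
cv2.imwrite('pics/top1.png',cv2.resize(p[130:330,250:500],None,fx=3,fy=3)[:,:,::-1])
p,d,c=snap('scene')
cv2.imwrite('pics/scene1.png',cv2.resize(p[50:290,150:430],None,fx=2.5,fy=2.5)[:,:,::-1])
"
```

```text
t 3.3 q [-0.831  0.092  1.017  2.361 -0.113  0.47   1.572] sum246 2.923
tcp [ 0.4077 -0.1024  0.2708] tipworld [ 0.4514 -0.1149  0.1039] F [-0.44 -0.47 -0.75] w 0.0
printer frame: tcp [-154.9  -42.1  270.8] tip [-109.5  -41.9  103.9]
tool axes in printer frame (rows x,y,z)
 [[-0.965 -0.016 -0.262]
 [-0.016  1.    -0.003]
 [ 0.262  0.002 -0.965]]
```

View pics/top1.png

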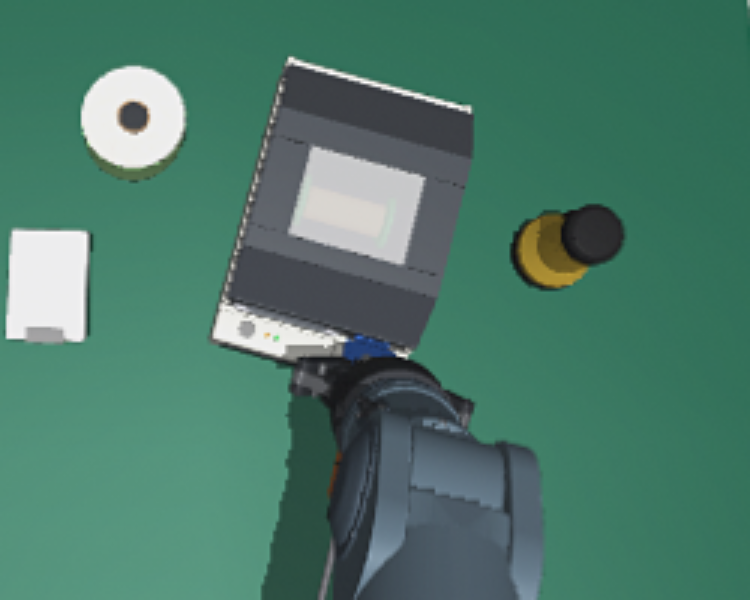

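View pics/scene1.png

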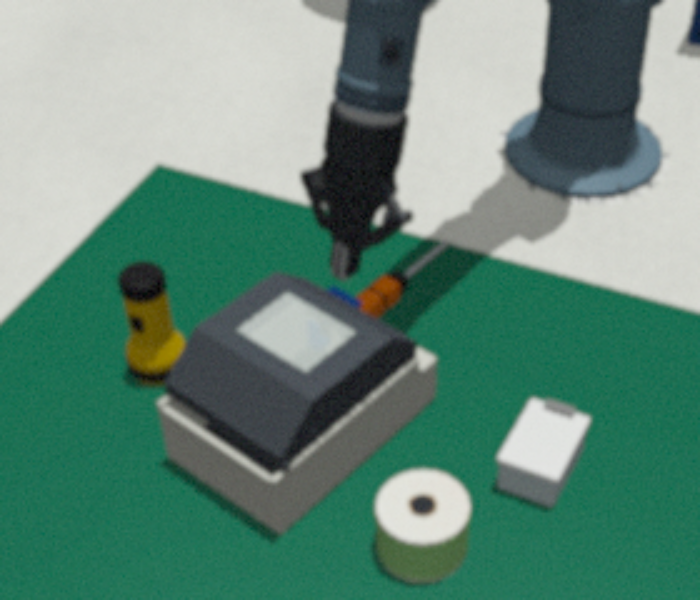

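The fingertips are just above the front of the blue tab, at crop (365,345). The cover is shut. I'll descend in steps and watch the force.

Request:
{"name": "apply_moves", "arguments": {
  "rows": [
    [[0,-1,10],[0,0,0],0],
    [[0,-1,11],[0,0,0],0],
    [[0,0,0],[0,0,0],0]
  ]
}}

```text
time_s: 3.7
tcp_pos: [0.415, -0.1064, 0.2548]
orientation: [0.137, 0.132, 0.982, -0.015]
ft_force: [0.4, 0.7, 0.4]
gripper_width: 0.002
```

```bash
python3 -c "
from h import *
show()"
```

```text
t 3.7 q [-0.729  0.168  0.938  2.355 -0.293  0.424  1.739] sum246 2.947
tcp [ 0.415  -0.1064  0.2548] tipworld [ 0.4609 -0.1177  0.0884] F [0.38 0.71 0.45] w 0.0
printer frame: tcp [-146.8  -43.9  254.8] tip [-99.6 -41.9  88.4]
tool axes in printer frame (rows x,y,z)
 [[-0.962 -0.015 -0.273]
 [-0.018  1.     0.007]
 [ 0.273  0.011 -0.962]]
```

Request:
{"name": "apply_moves", "arguments": {
  "rows": [
    [[-10,-1,0],[0,5,0],0],
    [[0,0,0],[0,0,0],0]
  ]
}}

```text
time_s: 3.9
tcp_pos: [0.4258, -0.1105, 0.259]
orientation: [0.096, 0.132, 0.986, -0.01]
ft_force: [-0.1, -0.2, 0.6]
gripper_width: 0.002
```

```bash
python3 -c "
from h import *
show()"
```

```text
t 3.9 q [-0.694  0.21   0.922  2.301 -0.318  0.539  1.765] sum246 3.05
tcp [ 0.4258 -0.1105  0.259 ] tipworld [ 0.4582 -0.1182  0.0892] F [-0.09 -0.17  0.64] w 0.0
printer frame: tcp [-135.3  -44.8  259. ] tip [-102.   -43.2   89.2]
tool axes in printer frame (rows x,y,z)
 [[-0.981 -0.016 -0.192]
 [-0.017  1.     0.006]
 [ 0.192  0.009 -0.981]]
```

Request:
{"name": "apply_moves", "arguments": {
  "rows": [
    [[2,0,4],[0,0,0],0],
    [[2,0,4],[0,0,0],0],
    [[0,0,2],[0,0,0],0],
    [[0,0,0],[0,0,0],0]
  ]
}}

```text
time_s: 4.3
tcp_pos: [0.4205, -0.1089, 0.2452]
orientation: [0.093, 0.132, 0.987, -0.01]
ft_force: [-0.1, 0.9, 2.0]
gripper_width: -0.0
```

```bash
python3 -c "
from h import *
show()"
```

```text
t 4.3 q [-0.665  0.237  0.892  2.317 -0.363  0.514  1.803] sum246 3.067
tcp [ 0.4205 -0.1089  0.2452] tipworld [ 0.4516 -0.1166  0.0752] F [-0.11  0.92  2.05] w -0.0
printer frame: tcp [-140.9  -44.8  245.2] tip [-108.8  -43.5   75.2]
tool axes in printer frame (rows x,y,z)
 [[-0.983 -0.016 -0.185]
 [-0.017  1.     0.005]
 [ 0.185  0.008 -0.983]]
```

Request:
{"name": "apply_moves", "arguments": {
  "rows": [
    [[0,0,3],[0,0,0],0],
    [[0,0,2],[0,0,0],0],
    [[0,0,0],[0,0,0],0]
  ]
}}

```text
time_s: 4.6
tcp_pos: [0.4213, -0.1092, 0.24]
orientation: [0.092, 0.132, 0.987, -0.01]
ft_force: [-4.1, 2.4, 4.2]
gripper_width: -0.001
```

```bash
python3 -c "
from h import *
show()
p,d,c=snap('scene')
cv2.imwrite('pics/scene2.png',cv2.resize(p[50:290,150:430],None,fx=2.5,fy=2.5)[:,:,::-1])
"
```

```text
t 4.6 q [-0.646  0.252  0.874  2.316 -0.387  0.505  1.824] sum246 3.074
tcp [ 0.4213 -0.1092  0.24  ] tipworld [ 0.4521 -0.1168  0.07  ] F [-4.07  2.35  4.17] w -0.0
printer frame: tcp [-140.   -44.9  240. ] tip [-108.3  -43.5   70. ]
tool axes in printer frame (rows x,y,z)
 [[-0.983 -0.016 -0.184]
 [-0.017  1.     0.005]
 [ 0.183  0.008 -0.983]]
```

View pics/scene2.png

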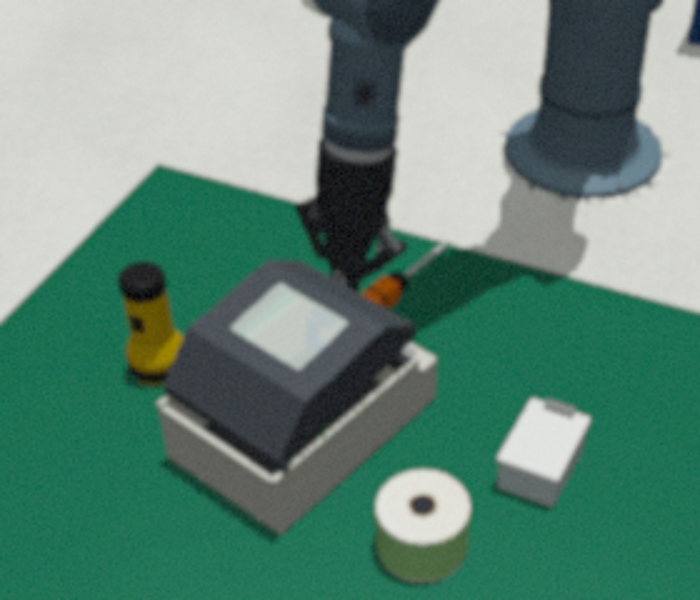

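The cover has let go and started to rise, and it leans on the fingers (-4 N in x). I'll withdraw straight back so it can spring up.

Request:
{"name": "apply_moves", "arguments": {
  "rows": [
    [[15,0,-3],[0,0,0],0],
    [[20,0,-6],[0,0,0],0],
    [[20,0,-15],[0,0,0],0],
    [[10,0,-20],[0,0,0],0],
    [[0,0,-20],[0,0,0],0],
    [[0,0,0],[0,0,0],0],
    [[0,0,0],[0,0,0],0]
  ]
}}

```text
time_s: 5.35
tcp_pos: [0.3538, -0.0902, 0.2873]
orientation: [0.093, 0.132, 0.987, -0.007]
ft_force: [-0.2, 0.2, -0.7]
gripper_width: 0.0
```

```bash
python3 -c "
from h import *
show()
p,d,c=snap('scene')
cv2.imwrite('pics/scene3.png',cv2.resize(p[50:290,150:430],None,fx=2.5,fy=2.5)[:,:,::-1])
p,d,c=snap('top')
cv2.imwrite('pics/top3.png',cv2.resize(p[130:330,250:500],None,fx=3,fy=3)[:,:,::-1])
"
```

```text
t 5.35 q [-0.894 -0.192  0.995  2.437  0.302  0.643  1.186] sum246 2.889
tcp [ 0.3538 -0.0902  0.2873] tipworld [ 0.3853 -0.0969  0.1173] F [-0.22  0.22 -0.7 ] w 0.0
printer frame: tcp [-210.1  -45.4  287.3] tip [-178.   -43.1  117.3]
tool axes in printer frame (rows x,y,z)
 [[-0.982 -0.017 -0.186]
 [-0.019  1.     0.01 ]
 [ 0.185  0.013 -0.983]]
```

View pics/scene3.png

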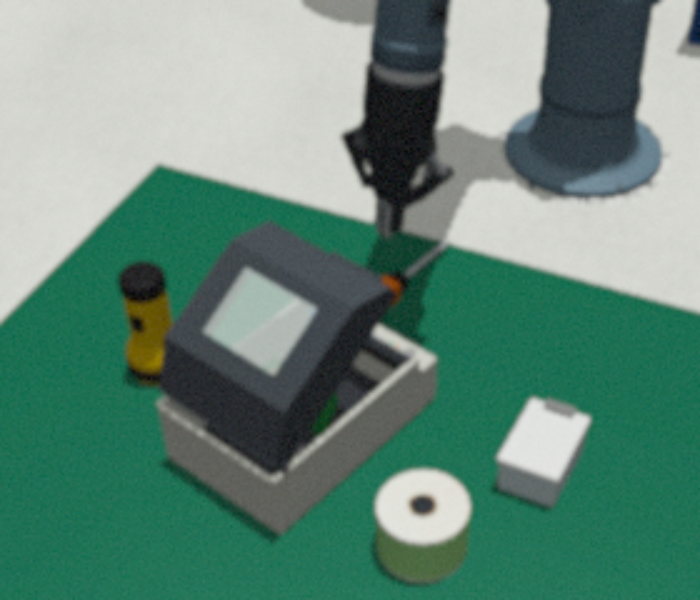

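View pics/top3.png

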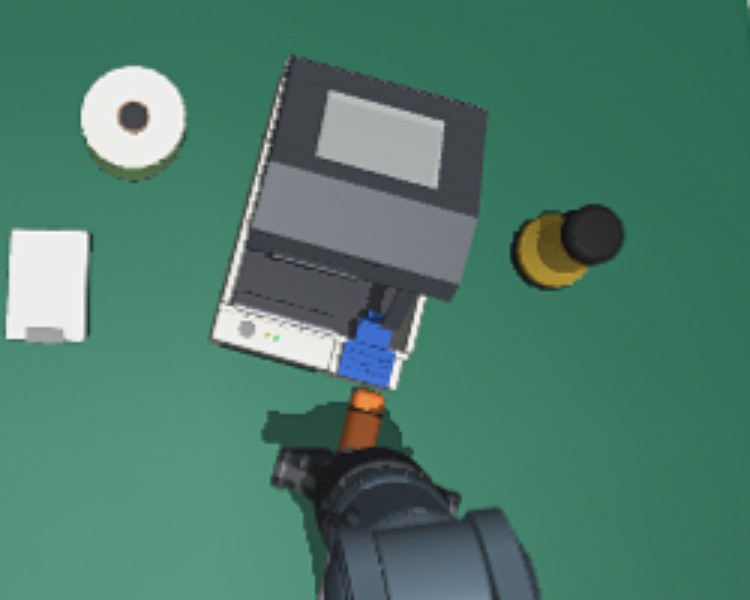

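The cover sprang up freely to about 0.5–0.57 rad, the tab is back up, and nothing else moved. I'll move to the cover's midline and lean the fingers about 28° forward.

Request:
{"name": "apply_moves", "arguments": {
  "rows": [
    [[-2,15,-19],[0,0,0],0],
    [[-6,15,-19],[0,0,0],0],
    [[-10,15,0],[0,-6,0],0],
    [[-10,0,0],[0,-6,0],0],
    [[0,0,0],[0,-5,0],0],
    [[0,0,0],[0,0,0],0]
  ]
}}

```text
time_s: 6.05
tcp_pos: [0.3836, -0.0524, 0.3288]
orientation: [0.234, 0.128, 0.963, -0.03]
ft_force: [0.4, -0.1, 0.1]
gripper_width: 0.0
```

```bash
python3 -c "
from h import *
show()
p,d,c=snap('scene')
cv2.imwrite('pics/scene4.png',cv2.resize(p[50:290,150:430],None,fx=2.5,fy=2.5)[:,:,::-1])
p,d,c=snap('top')
cv2.imwrite('pics/top4.png',cv2.resize(p[130:330,250:500],None,fx=3,fy=3)[:,:,::-1])
# cover edge points from depth: lines of cover front
V,U=np.mgrid[140:262,310:480]; A=np.array([world(c,d,a,b) for a,b in zip(U.ravel(),V.ravel())])
B=np.c_[(A-ORG)@PX,(A-ORG)@PY,A[:,2]]*1000
k=(abs(B[:,1]+50)<15)&(B[:,0]>-110)&(B[:,0]<130)&(B[:,2]>0)
Bk=B[k]
for x in range(-100,120,10):
    s=Bk[abs(Bk[:,0]-x)<5]
    if len(s): print(x,len(s),np.round(np.percentile(s[:,2],[0,50,100])))
"
```

```text
t 6.05 q [-0.74  -0.251  0.668  2.441  0.628  0.516  0.763] sum246 2.706
tcp [ 0.3836 -0.0524  0.3288] tipworld [ 0.4605 -0.0726  0.1751] F [ 0.45 -0.14  0.08] w 0.0
printer frame: tcp [-192.    -0.8  328.8] tip [-112.6    1.2  175.1]
tool axes in printer frame (rows x,y,z)
 [[-0.888 -0.016 -0.459]
 [-0.019  1.     0.003]
 [ 0.459  0.012 -0.888]]
-100 56 [72. 76. 80.]
-90 48 [64. 74. 80.]
-80 68 [ 10.  74. 149.]
-70 71 [ 12. 136. 165.]
-60 70 [ 10. 170. 185.]
-50 127 [  9. 187. 198.]
-40 118 [ 11. 194. 200.]
-30 84 [  9. 197. 201.]
-20 71 [195. 199. 202.]
-10 77 [196. 200. 204.]
0 68 [197. 201. 205.]
10 62 [191. 195. 200.]
20 58 [186. 190. 195.]
30 59 [180. 184. 188.]
40 55 [172. 178. 182.]
50 52 [166. 172. 175.]
60 55 [160. 165. 169.]
70 53 [156. 159. 163.]
80 54 [148. 154. 159.]
90 29 [140. 149. 153.]
100 1 [117. 117. 117.]
110 4 [94. 95. 96.]
```

View pics/scene4.png

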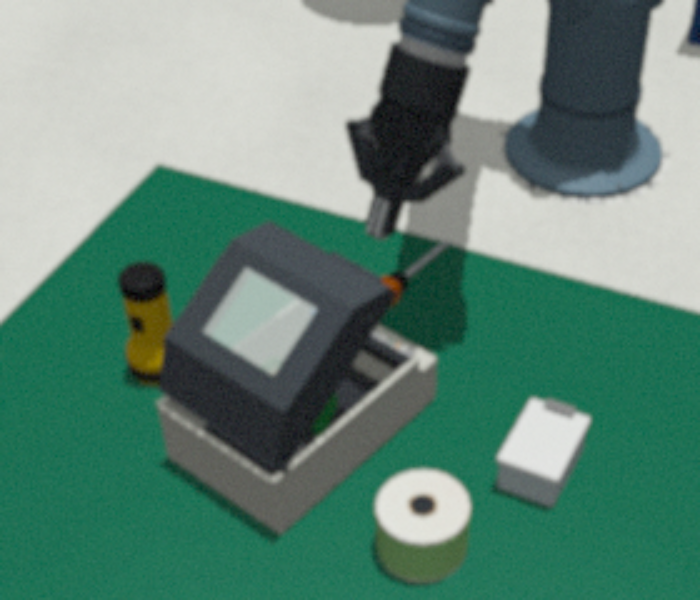

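View pics/top4.png

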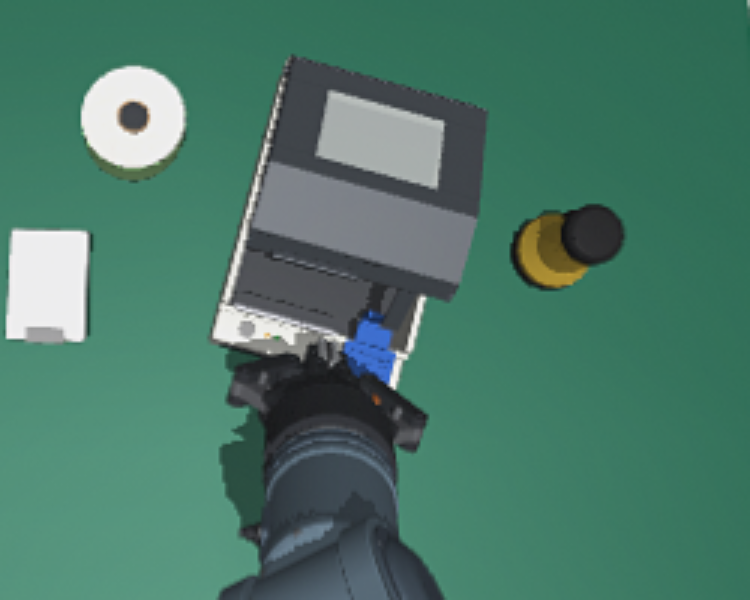

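Request:
{"name": "apply_moves", "arguments": {
  "rows": [
    [[-2,0,12],[0,0,0],0],
    [[-7,0,12],[0,0,0],0],
    [[-10,0,6],[0,0,0],0],
    [[-10,0,5],[0,0,0],0],
    [[0,0,0],[0,0,0],0]
  ]
}}

```text
time_s: 6.65
tcp_pos: [0.4264, -0.0635, 0.3133]
orientation: [0.236, 0.129, 0.963, -0.029]
ft_force: [0.2, -0.3, 0.1]
gripper_width: -0.003
```

```bash
python3 -c "
from h import *
show()
p,d,c=snap('scene')
cv2.imwrite('pics/scene5.png',cv2.resize(p[50:290,150:430],None,fx=2.5,fy=2.5)[:,:,::-1])
"
```

```text
t 6.65 q [-0.822 -0.087  0.831  2.374  0.464  0.392  0.934] sum246 2.679
tcp [ 0.4264 -0.0635  0.3133] tipworld [ 0.5038 -0.0838  0.1599] F [ 0.22 -0.25  0.14] w -0.0
printer frame: tcp [-147.9    0.4  313.3] tip [-67.9   2.6 159.9]
tool axes in printer frame (rows x,y,z)
 [[-0.886 -0.013 -0.463]
 [-0.017  1.     0.005]
 [ 0.462  0.013 -0.887]]
```

View pics/scene5.png

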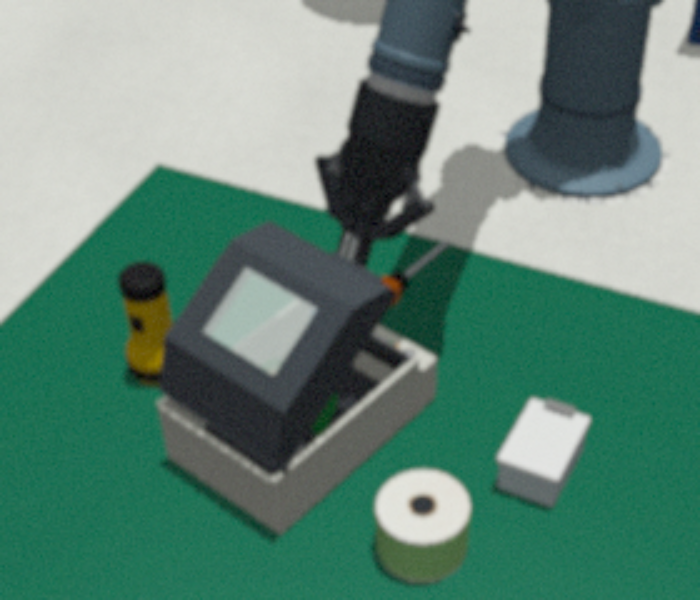

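Request:
{"name": "apply_moves", "arguments": {
  "rows": [
    [[-5,0,3],[0,0,0],0],
    [[-5,0,2],[0,0,0],0],
    [[-9,0,-2],[0,0,0],0],
    [[-9,0,-3],[0,0,0],0],
    [[0,0,0],[0,0,0],0]
  ]
}}

```text
time_s: 7.2
tcp_pos: [0.4496, -0.0699, 0.3268]
orientation: [0.237, 0.129, 0.962, -0.028]
ft_force: [-0.4, 0.5, -0.2]
gripper_width: 0.001
```

```bash
python3 -c "
from h import *
show()
p,d,c=snap('scene')
cv2.imwrite('pics/scene6.png',cv2.resize(p[50:290,150:430],None,fx=2.5,fy=2.5)[:,:,::-1])
"
```

```text
t 7.2 q [-0.847 -0.052  0.881  2.316  0.349  0.406  1.058] sum246 2.67
tcp [ 0.4496 -0.0699  0.3268] tipworld [ 0.5273 -0.0897  0.1736] F [-0.43  0.52 -0.24] w 0.0
printer frame: tcp [-123.8    0.8  326.8] tip [-43.6   3.5 173.6]
tool axes in printer frame (rows x,y,z)
 [[-0.886 -0.013 -0.464]
 [-0.018  1.     0.008]
 [ 0.463  0.015 -0.886]]
```

View pics/scene6.png

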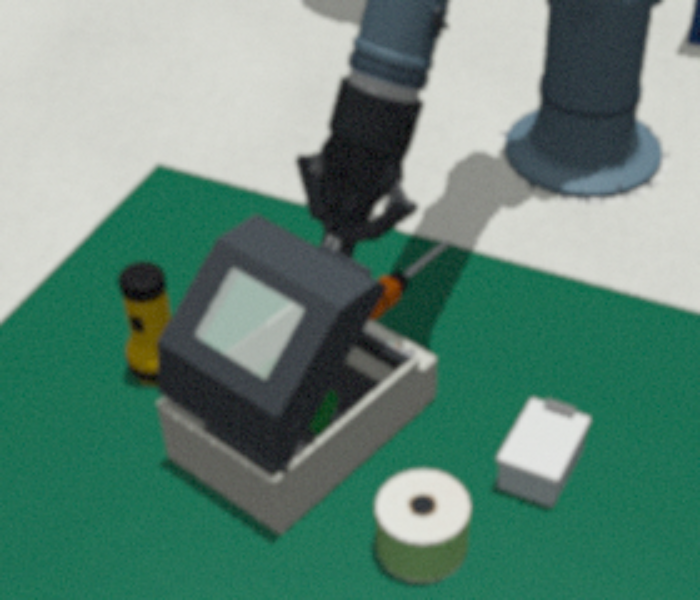

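The cover is following the fingers with almost no force, so I'll continue along the arc.

Request:
{"name": "apply_moves", "arguments": {
  "rows": [
    [[-11,0,-3],[0,0,0],0],
    [[-11,0,-3],[0,0,0],0],
    [[-11,0,-3],[0,0,0],0],
    [[-11,0,-2],[0,0,0],0],
    [[-11,0,-2],[0,0,0],0],
    [[0,0,0],[0,0,0],0]
  ]
}}

```text
time_s: 7.85
tcp_pos: [0.491, -0.0813, 0.3639]
orientation: [0.238, 0.129, 0.962, -0.028]
ft_force: [0.2, -0.3, 0.7]
gripper_width: -0.002
```

```bash
python3 -c "
from h import *
show()
p,d,c=snap('scene')
cv2.imwrite('pics/scene7.png',cv2.resize(p[50:290,150:430],None,fx=2.5,fy=2.5)[:,:,::-1])
"
```

```text
t 7.85 q [-0.859 -0.007  0.93   2.196  0.191  0.48   1.229] sum246 2.669
tcp [ 0.491  -0.0813  0.3639] tipworld [ 0.5689 -0.1012  0.2107] F [ 0.21 -0.31  0.66] w -0.0
printer frame: tcp [-80.8   1.4 363.9] tip [ -0.5   4.1 210.7]
tool axes in printer frame (rows x,y,z)
 [[-0.885 -0.013 -0.465]
 [-0.018  1.     0.008]
 [ 0.465  0.015 -0.885]]
```

View pics/scene7.png

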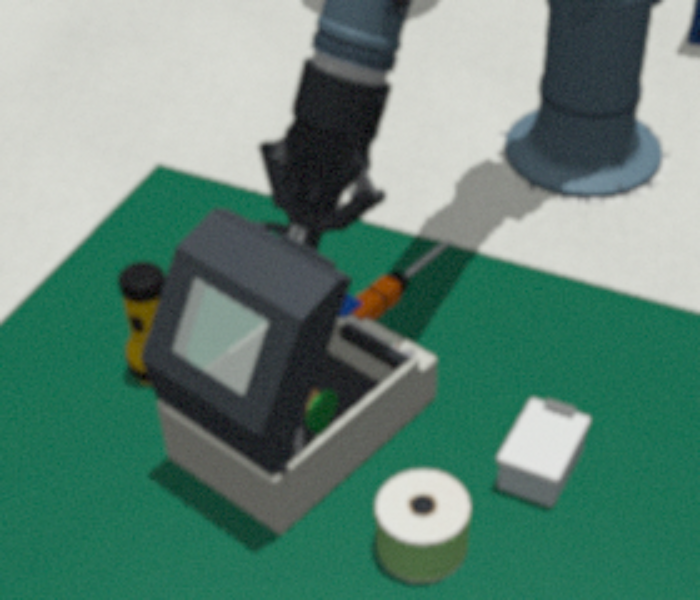

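Request:
{"name": "apply_moves", "arguments": {
  "rows": [
    [[-11,0,-1],[0,0,0],0],
    [[-11,0,0],[0,0,0],0],
    [[-11,0,0],[0,0,0],0],
    [[-10,0,1],[0,0,0],0],
    [[-10,0,2],[0,0,0],0],
    [[-9,0,2],[0,0,0],0],
    [[-9,0,2],[0,0,0],0],
    [[0,0,0],[0,0,0],0]
  ]
}}

```text
time_s: 8.7
tcp_pos: [0.5537, -0.0984, 0.3901]
orientation: [0.236, 0.129, 0.963, -0.028]
ft_force: [-0.1, -1.7, -0.1]
gripper_width: -0.001
```

```bash
python3 -c "
from h import *
show()
p,d,c=snap('scene')
cv2.imwrite('pics/scene8.png',cv2.resize(p[50:290,150:430],None,fx=2.5,fy=2.5)[:,:,::-1])
"
```

```text
t 8.7 q [-0.756  0.153  0.914  2.032 -0.12   0.539  1.516] sum246 2.725
tcp [ 0.5537 -0.0984  0.3901] tipworld [ 0.6311 -0.1184  0.2367] F [-0.08 -1.71 -0.08] w -0.0
printer frame: tcp [-15.9   2.5 390.1] tip [ 64.1   5.  236.7]
tool axes in printer frame (rows x,y,z)
 [[-0.887 -0.014 -0.462]
 [-0.019  1.     0.006]
 [ 0.462  0.014 -0.887]]
```

View pics/scene8.png

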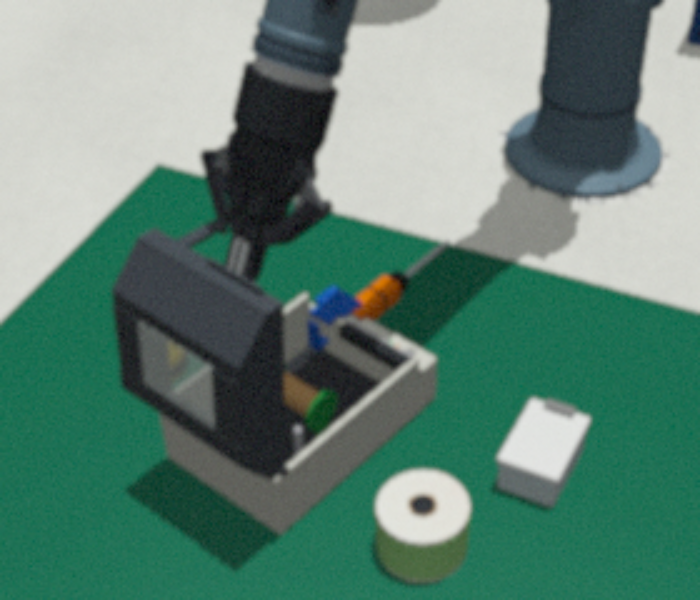

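Request:
{"name": "apply_moves", "arguments": {
  "rows": [
    [[-8,0,4],[0,0,0],0],
    [[-8,0,4],[0,0,0],0],
    [[-8,0,4],[0,0,0],0],
    [[-6,0,3],[0,0,0],0],
    [[0,0,0],[0,0,0],0]
  ]
}}

```text
time_s: 9.25
tcp_pos: [0.5858, -0.1072, 0.3906]
orientation: [0.236, 0.129, 0.963, -0.028]
ft_force: [-1.0, -0.1, 0.2]
gripper_width: 0.001
```

```bash
python3 -c "
from h import *
show()
p,d,c=snap('scene')
cv2.imwrite('pics/scene9.png',cv2.resize(p[50:290,150:430],None,fx=2.5,fy=2.5)[:,:,::-1])
"
```

```text
t 9.25 q [-0.663  0.238  0.86   1.957 -0.244  0.558  1.621] sum246 2.753
tcp [ 0.5858 -0.1072  0.3906] tipworld [ 0.6632 -0.1271  0.2372] F [-0.97 -0.13  0.18] w 0.0
printer frame: tcp [ 17.4   3.  390.6] tip [ 97.3   5.5 237.2]
tool axes in printer frame (rows x,y,z)
 [[-0.887 -0.013 -0.462]
 [-0.019  1.     0.007]
 [ 0.462  0.014 -0.887]]
```

View pics/scene9.png

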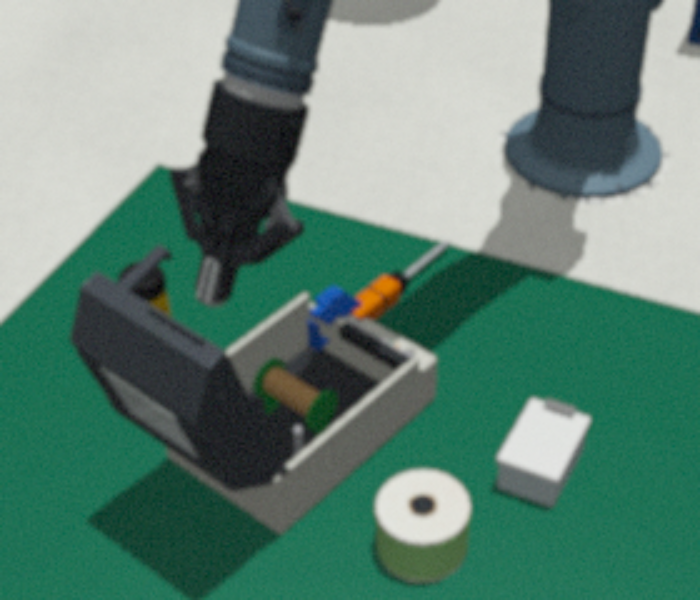

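The cover has tipped over onto its stop and is clear of the fingers. I'll take the hand back and up.

Request:
{"name": "apply_moves", "arguments": {
  "rows": [
    [[10,0,-10],[0,0,0],0],
    [[20,0,-20],[0,0,0],0],
    [[20,0,-20],[0,0,0],0],
    [[20,0,-20],[0,0,0],0],
    [[20,0,-20],[0,0,0],0],
    [[20,0,-20],[0,0,0],0],
    [[10,0,-10],[0,0,0],0],
    [[0,0,0],[0,0,0],0],
    [[0,0,0],[0,0,0],0],
    [[0,0,0],[0,0,0],0]
  ]
}}

```text
time_s: 10.3
tcp_pos: [0.4298, -0.0657, 0.4415]
orientation: [0.236, 0.129, 0.963, -0.028]
ft_force: [0.2, 0.7, 0.1]
gripper_width: -0.002
```

```bash
python3 -c "
from h import *
p0,d0,c0=load('top')
show()
p,d,c=snap('scene')
cv2.imwrite('pics/scene10.png',cv2.resize(p[50:290,150:430],None,fx=2.5,fy=2.5)[:,:,::-1])
p,d,c=snap('top')
cv2.imwrite('pics/top10.png',cv2.resize(p[130:330,250:500],None,fx=3,fy=3)[:,:,::-1])
V,U=np.mgrid[120:262,310:430]; A=np.array([world(c,d,a,b) for a,b in zip(U.ravel(),V.ravel())])
B=np.c_[(A-ORG)@PX,(A-ORG)@PY,A[:,2]]*1000
k=(abs(B[:,1])<60)&(B[:,2]>225)&(B[:,0]>90)&(B[:,0]<260);print(np.round(B[k][np.argsort(B[k][:,0])][::20]))
"
```

```text
t 10.3 q [-0.822 -0.352  0.708  2.222  0.55   0.794  0.899] sum246 2.664
tcp [ 0.4298 -0.0657  0.4415] tipworld [ 0.5072 -0.0856  0.2881] F [0.16 0.65 0.07] w -0.0
printer frame: tcp [-143.9   -0.7  441.5] tip [-64.    1.8 288.1]
tool axes in printer frame (rows x,y,z)
 [[-0.887 -0.013 -0.462]
 [-0.018  1.     0.007]
 [ 0.462  0.014 -0.887]]
[[ 93. -48. 259.]
 [ 97. -43. 265.]
 [102. -48. 271.]
 [108. -42. 265.]
 [116. -49. 263.]
 [123. -44. 261.]
 [129. -38. 262.]
 [135. -36. 242.]
 [136.  23. 240.]
 [137.  21. 240.]
 [137.   9. 248.]
 [138. -43. 258.]
 [139.  -8. 245.]
 [140. -36. 246.]
 [142. -29. 255.]
 [143.  -0. 248.]
 [143. -40. 260.]
 [144. -32. 257.]
 [145. -28. 257.]
 [147. -34. 256.]
 [149. -50. 256.]
 [154. -45. 253.]]
```

View pics/scene10.png

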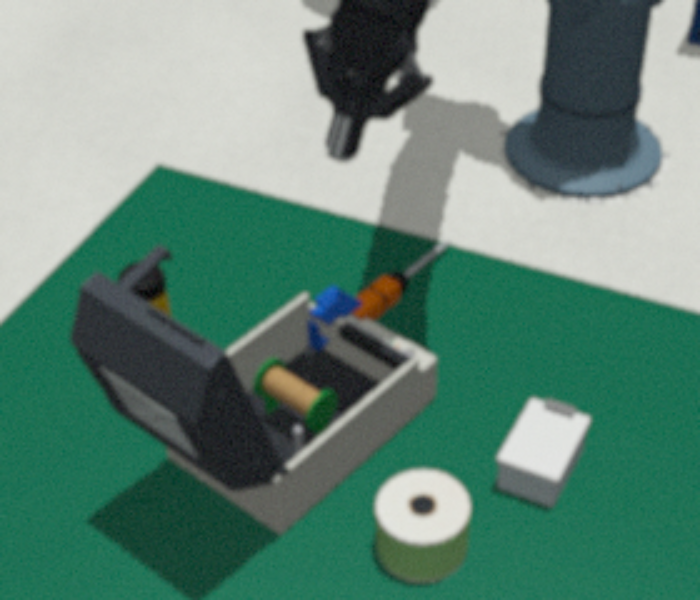

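View pics/top10.png

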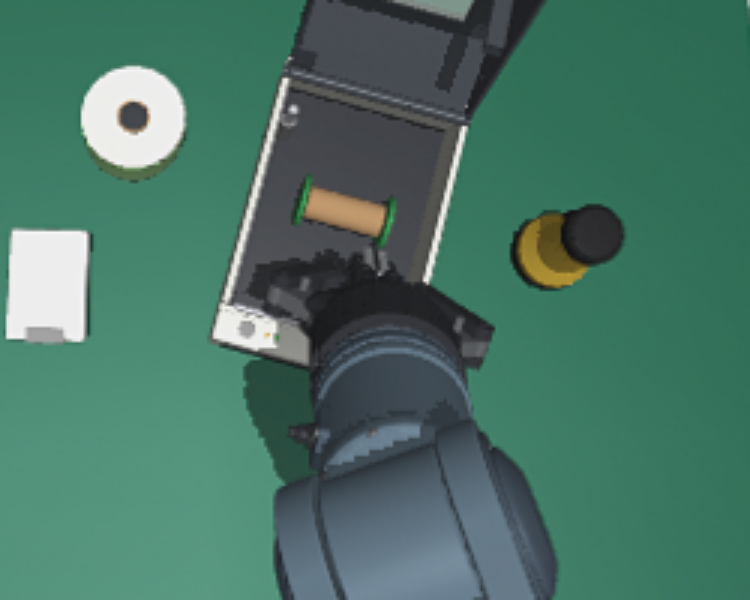

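The cover is fully open: the depth image puts its edge at x≈145, z≈257 mm in the printer frame, which is the 1.83 rad stop. The two last scene pictures, about a second apart, match. Printer, torch, roll and box are at their original pixels, and the hand is clear.

```bash
python3 -c "
from plant import job_done
print(job_done())"
```

```text
the job is handed in; nothing more can be done
None
```

The label printer's cover is fully open and the job is handed in, at about 10.4 s of the 43 s allowed; no verdict was reported.

**What I did:** I pressed the front of the blue tab with closed fingers, at about 4 N upward force. The latch let go and the cover first leaned on the fingers (about 4 N), so I drew the hand straight back. It then sprang up by itself to about 0.5–0.57 rad. With the fingers leaning 28° forward, I pushed its front edge over along its arc. The force readings, taken after each stretch of moves, stayed under 2 N. It tipped onto its stop by itself and I took the hand back and up.

**Last checks:**
- **Cover:** its edge is at about x 145, z 257 mm in the printer's frame, which matches the 1.83 rad stop. It looked the same in pictures about 1 s apart.
- **Printer and things around it:** the printer, torch, label roll and parts box show no visible shift in the last pictures. The screwdriver looked unmoved in the scene view; in the top view the arm hid it.
- **Tab:** it looks back up in the scene view, but I did not measure its angle.
- **Hand:** it is clear, about 29 cm above the bench at the fingertips, with no contact force.

**What disagreed:** near the tab the arm could not hold the 15° lean I wanted, so I pressed at about 11°. The tip landed about 5 mm further forward than planned, which did no harm.

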